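# Turn the desk carousel until the loupe faces front

### The arm

A 6-joint arm with a two-finger parallel gripper is mounted at the origin on a cart in front of the work surface, level with it; the furniture and walls round the work are solid. World frame = base frame: x ahead of the robot, y to its left, z up, the work surface at z = 0. Lengths are in mm, angles in rad, forces in N, time in s.
With the tool pointing down it reaches from about 400 to 925 mm from the base axis. Payload 12.5 kg.
Tool frame: the origin (TCP) lies at the very end of the fingers, on their centre line; the grasp point (between the pads) lies 19 mm behind it; x points along the fingers, y is the direction in which the jaws open and shut, and the axes are right-handed (so a half turn about x gives the same grasp; the last joint's range is limited). The gripper opens to 95 mm and grips with 3 to 60 N. Pads are 20 mm wide; open, the fingers measure 119 mm over their backs; the gripper's body (75 mm by 180 mm) begins 59 mm behind the grasp point.
Start: joints at [-1.384, 0.491, 1.559, -0, 1.092, -0.106], TCP at [180.42, -598.414, 178.061] pointing down, gripper open.
Joint ranges: [-3.1, 3.1], [-0.84, 2.19], [0.05, 2.79], [-1.13, 4.28], [0.06, 2.93], [-2.69, 2.69]. Speed limits (rad/s): [2.22, 2.22, 2.79, 3.14, 3.14, 3.14].

### API

Orientations are given as [roll, pitch, yaw] about the fixed x, y, z axes, in that order (R = Rz(yaw) Ry(pitch) Rx(roll)).
In Python, from cell import env, optics, job gives the robot as it stands.
- The arm moves only by the shell command python3 -m handwheel 'ROWS' [OPENING]. ROWS is JSON, a list of rows, each an object with "travel": the shift along the world's x, y, z in mm, a list of three; "roll": the turn about the world's z in degrees. In form: [{"travel": [dx, dy, dz], "roll": roll}, ...]. A call has 1 to 8 rows; each row is the pose to reach, as a shift and turn from the pose commanded when the call began; what a row does not reach only later rows make up. A row lasts 1/10 s, in which the tool goes at most 50 mm and 8.59 degrees, less where a joint would pass 70% of its speed; a pose out of reach is approached as far as the arm can. A call with a gripper value outside its range is refused whole. OPENING is the closure, from -1 (fully open) to 1 (shut), set as the call begins (- or left out, the last holds). The fingers move at their own pace and stop on an object; the grip force is fixed at half the most. Time passes only in rows, so rows that repeat a pose let the fingers close. It gives the time, the measured TCP pose, the force and the opening at its end, in the units of the state.
- env.state(): the state, without advancing time (a new reading comes with each control period).
- optics.read_camera(name): name is "side" or "top"; returns the picture (400x640x3 uint8, red, green, blue); there is no depth.
- optics.camera_params(name): a dict with "fx", "fy", "cx", "cy" (pixels), "world_from_camera" (4x4, takes a point from camera to world coordinates). Camera axes: x right, y up, looking along -z (the intrinsics and any distortion apply to the point x, -y, -z); pixel columns grow to the right and rows downward; lengths in mm; the calibration is good to about 2 mm. A picture is of the moment at which its call begins. camera_params takes no time and is no camera call.
- job.job_done(): hands the job in, once; it reports no verdict.
The state is a dict: "t": time; "joints": joint angles; "qvel": joint speeds; "tau": joint torques, N m; "eef_pos": TCP position; "tcp_rot": TCP orientation; "ft_force": force on the tool from outside, world axes, zero at the start; "moment": the same for the moment, N m; "opening": opening from 0.0 (shut) to 1.0 (fully open).
Only numpy, scipy, OpenCV 4.12 (cv2) and the standard library are available. Lean on these libraries where they do the work, as an engineer would, in place of code of your own. Each camera call takes 0.05 s, during which the arm holds its last target.

### The job

Turn the small desk carousel by pushing its finger posts with a fingertip until the loupe stands at the front, in line with the pointer that sticks out of the fixed foot, and leave the carousel standing still there. Push gently and smoothly, without flinging it round: do not pinch the carousel, do not touch or lift any of the things on the tray, and leave the stapler, the ink bottle and the tape measure where they are.

Things in the scene. Friction and masses are not known exactly. Their poses are not given: they have to be found in the camera images.
- carousel_foot: Fixed black round foot of the carousel, 190 mm across, 13 mm high, under the tray. Origin on the desk on the tray's axis of rotation; z up. Its own -x axis is the carousel's front, roughly toward the robot, turned up to about 20 degrees either way.
- pointer (a point): Tip of the pointer: a black tongue of the foot, 22 mm wide, 9 mm high, lying on the desk, with a pointed end and a thin metal line. It marks the front. The tip is 157 mm from the axis, 35 mm beyond the tray's rim; it never moves.
- tray: Plywood turning tray, disc 244 mm across, 8 mm thick; deck top 22 mm above the desk. Origin on the axis at the disc's underside, z up; its yaw is the turning angle. Turns both ways without end, friction 0.1 N m (1 to 2 N at a post), stops when no longer pushed. Four dividers 18 mm high, at 45, 135, 225, 315 degrees from its x axis, part four bays; lip 10 mm high, outer radius 102 mm.
- post_0 (a point): Top centre of a finger post: four alike upright metal pins, 12 mm thick, stand on the tray's rim outside the lip, at the outer ends of the dividers, 112 mm from the axis; tops 36 mm above the deck (58 mm above the desk). This one is at 45 degrees from the tray's x axis (toward its y axis).
- post_1 (a point): Top centre of the finger post at 135 degrees. Note: a fixed drawer cabinet, 190 mm high, stands beyond the tray to the left (its near right corner at x 0.63, y -0.02 m, as little as 40 mm from the circle of posts), so push on the sides toward the robot and to the right.
- post_2 (a point): Top centre of the finger post at 225 degrees.
- post_3 (a point): Top centre of the finger post at 315 degrees.
- loupe: The loupe: a short black round magnifier, 37 mm across and 34 mm high, standing loose in a bay, about 66 mm from the axis. The only round and the tallest loose thing on the tray. At the start in the left, right or rear bay, never the front one. Origin at the centre of its underside, z up.
- rubber: Worn eraser, block 18x42x11 mm, lying loose in another bay. Origin at the centre of its underside.
- memory_stick: Memory stick, 17x52x8 mm, lying loose in another bay. Origin at the centre of its underside.
- white_block: Small white plastic block 13x30x10 mm, lying loose in the bay that is at the front at the start. Origin at the centre of its underside.
- stapler: Bystander: desk stapler 30x136x49 mm on the desk left of the carousel. Origin at the centre of its underside, length along its y.
- ink_bottle: Bystander: small refill bottle 39 mm across, 90 mm high, standing on the desk to the left and nearer the robot. Origin at the centre of its underside.
- tape_measure: Bystander: pocket tape measure 62x73x35 mm on the desk at the far left, beyond the stapler. Origin at the centre of its underside.
There are look-alikes about, which are no part of the job. Leave any brown or yellow look-alike of the rubber alone.

How it is judged (in metres and radians):
At the end, for the whole second after the job is handed in: The loupe stands upright on the tray at the front, its centre within 16 mm of the line from the axis to the pointer; the tray is at rest; all four small things lie on the deck inside the lip; stapler, ink bottle and tape measure are within 20 mm of where they stood (y of loupe in the frame of carousel_foot between -0.016 and 0.016 m and x of loupe in the frame of carousel_foot below -0.04 m and angular speed of tray below 0.05 rad/s and angle between loupe's own z axis and vertical below 0.2 rad and horizontal distance between each of loupe, rubber, memory_stick, white_block and carousel_foot below 0.1 m and height (world z) of loupe between 0.015 and 0.03 m and height (world z) of rubber between 0.015 and 0.03 m and height (world z) of memory_stick between 0.015 and 0.03 m and height (world z) of white_block between 0.015 and 0.03 m and distance of each of stapler, ink_bottle, tape_measure from where it was at the start of the episode below 0.02 m); the robot touches nothing.
It fails at once if a thing on the tray is touched by the robot (over 0.5 N) (contact force between any of the fingers, the arm and loupe above 0.5 N or contact force between any of the fingers, the arm and rubber above 0.5 N or contact force between any of the fingers, the arm and memory_stick above 0.5 N or contact force between any of the fingers, the arm and white_block above 0.5 N).
It fails at once if a thing is lifted off the tray (over 15 mm) (height (world z) of any of loupe, rubber, memory_stick, white_block above 0.037 m).
It fails at once if the carousel is pinched or pushed hard (over 30 N between the fingers and the tray) (contact force between the fingers and tray above 30 N).
It fails at once if the tray is flung round (faster than 5 rad/s) (angular speed of tray above 5 rad/s).
It fails at once if the stapler, ink bottle or tape measure is moved over 20 mm (distance of any of stapler, ink_bottle, tape_measure from where it was at the start of the episode above 0.02 m).
It also fails if it takes over 45 s, if anything falls off the work surface, if the arm or the gripper's body presses on something with over 40 N, if the wrist force passes 120 N, or if a joint passes its speed limit or range.

## Working session

There is one attempt and no reset: what is moved stays moved. The work goes in short steps, Python scripts to look and compute and a shell command to move; the robot and the scene stay as the last step left them, time stands still between calls to the robot, and variables do not carry over. Pictures are saved under pics/ and viewed, and the job is handed in when it is done.

```bash
mkdir -p pics; ls; python3 - <<'E'
from cell import env,optics
import cv2
for n in("side","top"):
    cv2.imwrite(f"pics/{n}0.png",optics.read_camera(n)[:,:,::-1]); print(n,optics.camera_params(n))
print(env.state())
E
```

```text
pics
side {'fx': 362.15597133199776, 'fy': 362.15597133199776, 'cx': 321.00206020665246, 'cy': 202.03670695005565, 'world_from_camera': array([[ 9.97676266e-01,  4.78044813e-02, -4.85468766e-02,
         4.59983425e+02],
       [-6.44107012e-02,  4.29483107e-01, -9.00774957e-01,
        -9.32322196e+02],
       [-2.22110162e-02,  9.01808734e-01,  4.31564222e-01,
         4.70410159e+02],
       [ 0.00000000e+00,  0.00000000e+00,  0.00000000e+00,
         1.00000000e+00]])}
top {'fx': 510.96198733381846, 'fy': 510.96198733381846, 'cx': 321.2369674945113, 'cy': 202.4670622443308, 'world_from_camera': array([[-1.06499807e-02,  9.90517472e-01, -1.36973411e-01,
         3.07258917e+02],
       [-9.99927112e-01, -9.77027435e-03,  7.09317957e-03,
        -8.46442051e+01],
       [ 5.68765050e-03,  1.37038969e-01,  9.90549328e-01,
         1.50727044e+03],
       [ 0.00000000e+00,  0.00000000e+00,  0.00000000e+00,
         1.00000000e+00]])}
{'t': 0.1, 'joints': array([-1.38360130e+00,  4.91514690e-01,  1.55934761e+00, -1.23326182e-06,
        1.09169193e+00, -1.05612938e-01]), 'qvel': array([-2.06824523e-04, -8.42796011e-04, -1.29883267e-03,  9.27713813e-05,
        7.75126532e-06,  1.23523451e-04]), 'tau': array([ 7.92476640e-04, -6.13623619e+01, -2.58605880e+01,  6.94141164e-02,
        4.70363908e-02, -5.83844644e-05]), 'eef_pos': array([ 180.37232733, -598.16976797,  177.52470793]), 'tcp_rot': array([-1.6752717 ,  1.56983475,  1.75912949]), 'ft_force': array([-0.44581522,  1.13269957, -0.36960339]), 'moment': array([-0.0403098 , -0.02184678, -0.00338752]), 'opening': 0.9978871945553774}
```

View pics/top0.png

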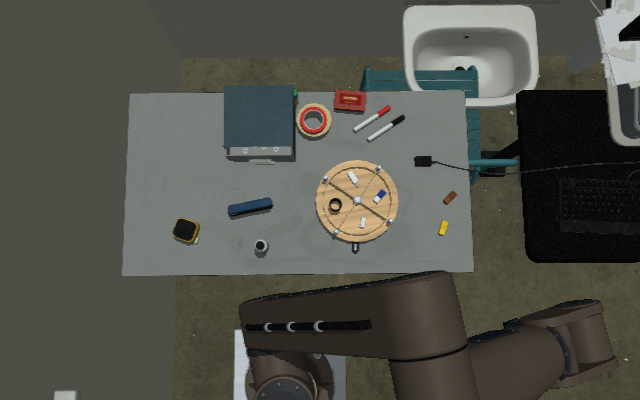

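View pics/side0.png

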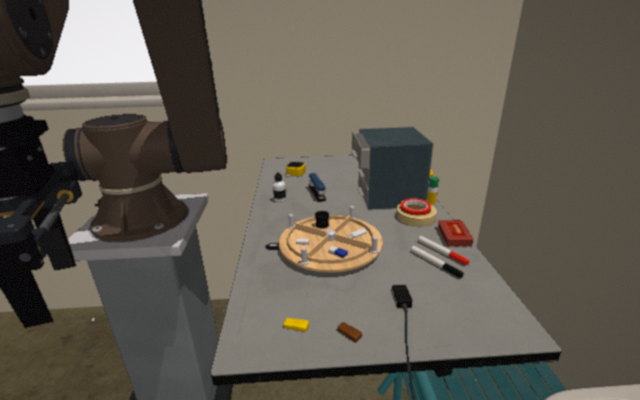

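```bash
python3 - <<'E'
import cv2
a=cv2.imread("pics/top0.png")[150:260,300:415]
cv2.imwrite("pics/top0c.png",cv2.resize(a,None,fx=5,fy=5,interpolation=cv2.INTER_CUBIC))
E
```

```text
(no output)
```

View pics/top0c.png

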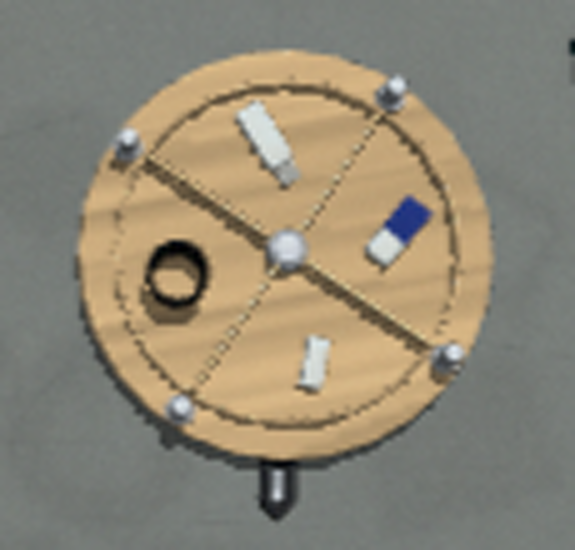

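```bash
cat > h.py <<'E'
import numpy as np
from cell import env,optics
def ray(n,u,v,z):
    p=optics.camera_params(n);T=p["world_from_camera"]
    d=T[:3,:3]@np.array([(u-p["cx"])/p["fx"],-(v-p["cy"])/p["fy"],-1]);o=T[:3,3]
    return o+d*(z-o[2])/d[2]
def proj(n,P):
    p=optics.camera_params(n);T=p["world_from_camera"]
    c=T[:3,:3].T@(np.array(P,float)-T[:3,3]);return np.array([p["cx"]+p["fx"]*c[0]/-c[2],p["cy"]-p["fy"]*c[1]/-c[2]])
def crop(x,y,z,n="top",o=(300,150),s=5): return ray(n,o[0]+(x+.5)/s-.5,o[1]+(y+.5)/s-.5,z)
E
python3 - <<'E'
from h import *
import cv2
P=np.array([crop(*p,58) for p in[(127,137),(397,84),(452,349),(181,400)]])
print(P.round(1)); c=P.mean(0)[:2]; print("axis",c, np.hypot(*(P[:,:2]-c).T),np.degrees(np.arctan2(*(P[:,:2]-c).T[::-1])))
# disc ellipse: extremes at deck 22
for q in[(79,255),(494,255),(287,50),(287,460)]: print(crop(*q,22).round(1))
t=crop(277,518,5); d=t[:2]-c; print("tip",t,np.hypot(*d),np.degrees(np.arctan2(d[1],d[0])))
for z,q in((56,(177,272)),): 
  l=crop(*q,z); d=l[:2]-c; print("loupe",l,np.hypot(*d),np.degrees(np.arctan2(d[1],d[0])))
print(ray("top",261,245,90),ray("top",250,207,40))
E
```

```text
[[ 581.7 -106.7   58. ]
 [ 611.4 -263.3   58. ]
 [ 457.  -290.6   58. ]
 [ 429.4 -135.6   58. ]]
axis [ 519.85198865 -199.0453587 ] [111.1666663  111.80685156 111.10714191 110.49882616] [  56.20536444  -35.06518338 -124.4685748   144.9546325 ]
[518.3 -78.2  22. ]
[ 515.9 -322.1   22. ]
[ 640.1 -202.9   22. ]
[ 396.9 -197.9   22. ]
tip [ 364.01368729 -192.6932005     5.        ] 155.96770846267037 177.66584666458905
loupe [ 503.11585357 -134.44145153   56.        ] 66.73651952887236 104.52362964212975
[386.10338913  73.10994126  90.        ] [498.94781027 111.07998625  40.        ]
```

```bash
python3 - <<'E'
from h import *
from scipy.spatial.transform import Rotation as R
s=env.state();M=R.from_euler("xyz",s["tcp_rot"]).as_matrix();print(M.round(3))
c=np.array([520,-199.3])
for off in(30,22,18):
  for th in (-124.5,):
    a=np.radians(th); p=c+111.5*np.array([np.cos(a),np.sin(a)])-off*np.array([-np.sin(a),np.cos(a)]); print(off,p.round(1),(p-s["eef_pos"][:2]).round(1), "tangent deg",th+90)
E
```

```text
[[-0.     0.289 -0.957]
 [ 0.001 -0.957 -0.289]
 [-1.    -0.001 -0.   ]]
30 [ 432.1 -274.2] [251.7 324. ] tangent deg -34.5
22 [ 438.7 -278.7] [258.3 319.4] tangent deg -34.5
18 [ 442. -281.] [261.6 317.2] tangent deg -34.5
```

```bash
python3 -m handwheel '[{"travel":[0,0,0],"roll":0},{"travel":[0,0,0],"roll":0},{"travel":[0,0,0],"roll":0},{"travel":[0,0,0],"roll":0},{"travel":[0,0,0],"roll":0}]' 1
```

```text
t: 0.6
eef_pos: [180.4, -598.4, 178.1]
tcp_rot: [1.492, 1.571, -1.357]
ft_force: [-0.5, -0.7, 0.3]
opening: 0.637
```

```bash
python3 -m handwheel '[{"travel":[25,33,0],"roll":-6},{"travel":[50,66,0],"roll":-12},{"travel":[75,100,0],"roll":-18},{"travel":[100,135,0],"roll":-24},{"travel":[125,168,0],"roll":-30},{"travel":[150,202,0],"roll":-36},{"travel":[175,236,0],"roll":-42},{"travel":[200,270,0],"roll":-48}]' 1 && python3 -m handwheel '[{"travel":[22,30,-10],"roll":-2},{"travel":[44,60,-30],"roll":-3},{"travel":[44,60,-50],"roll":-3},{"travel":[44,60,-70],"roll":-3},{"travel":[44,60,-78],"roll":-3},{"travel":[44,60,-78],"roll":-3},{"travel":[44,60,-78],"roll":-3}]' 1
python3 - <<'E'
from h import *
import cv2
from scipy.spatial.transform import Rotation as R
s=env.state();M=R.from_euler("xyz",s["tcp_rot"]).as_matrix();print(M.round(3),s["joints"].round(2),s["opening"],s["eef_pos"])
t=optics.read_camera("top")[130:290,270:430,::-1];d=optics.read_camera("side")[170:300,230:420,::-1]
cv2.imwrite("pics/a.png",cv2.resize(t,None,fx=3.5,fy=3.5));cv2.imwrite("pics/b.png",cv2.resize(d,None,fx=4,fy=4))
E
```

```text
t: 1.4
eef_pos: [381.2, -327.0, 178.3]
tcp_rot: [2.64, 1.57, -1.051]
ft_force: [0.5, -0.0, 0.1]
opening: 0.015
t: 2.1
eef_pos: [424.6, -268.8, 100.7]
tcp_rot: [2.872, 1.57, -0.867]
ft_force: [-0.3, -0.2, 0.7]
opening: 0.005
[[ 0.    -0.563 -0.827]
 [-0.    -0.827  0.563]
 [-1.     0.    -0.001]] [-0.7   0.42  1.94 -0.    0.78  1.47] 0.00485127043004564 [ 424.55623164 -268.82800371  100.65203233]
```

View pics/a.png

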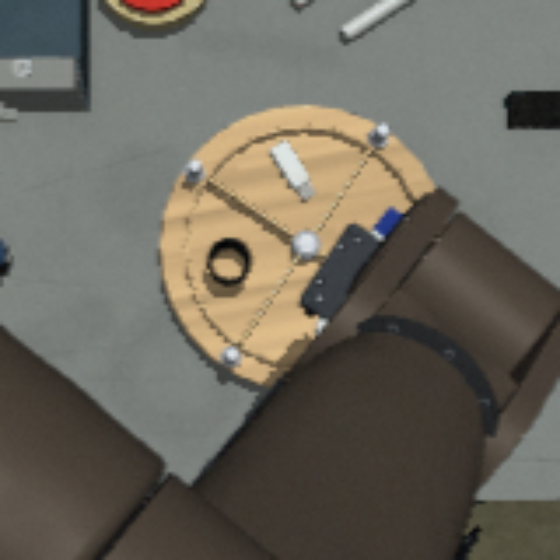

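View pics/b.png

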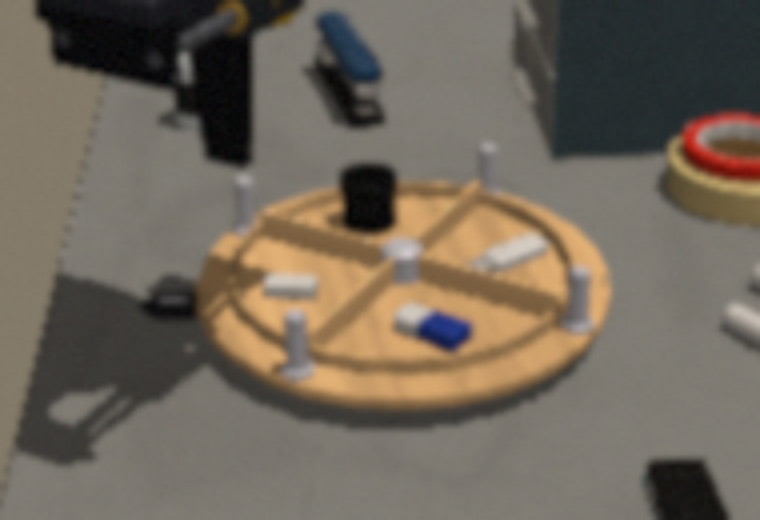

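```bash
python3 -m handwheel '[{"travel":[0,0,-20],"roll":0},{"travel":[0,0,-40],"roll":0},{"travel":[0,0,-58],"roll":0},{"travel":[0,0,-58],"roll":0},{"travel":[6,-4,-58],"roll":0},{"travel":[12,-8,-58],"roll":0},{"travel":[15,-10,-58],"roll":0},{"travel":[15,-10,-58],"roll":0}]' 1
python3 - <<'E'
from h import *
import cv2
print(proj("side",(424.5,-269,100)))
d=optics.read_camera("side")[170:300,230:420,::-1]
cv2.imwrite("pics/c.png",cv2.resize(d,None,fx=4,fy=4))
c=np.array([520,-199.3]);off=16
for th in range(-124,-49,3):
    a=np.radians(th); p=c+111.5*np.array([np.cos(a),np.sin(a)])-off*np.array([-np.sin(a),np.cos(a)]); print(th,p.round(1),(p-[439.4,-278.4]).round(0))
E
```

```text
t: 3.0
eef_pos: [440.2, -279.0, 42.7]
tcp_rot: [2.984, 1.569, -0.755]
ft_force: [0.1, 1.1, 0.7]
opening: 0.009
[287.50148593 226.40756257]
-124 [ 444.4 -282.8] [ 5. -4.]
-121 [ 448.9 -286.6] [ 9. -8.]
-118 [ 453.5 -290.2] [ 14. -12.]
-115 [ 458.4 -293.6] [ 19. -15.]
-112 [ 463.4 -296.7] [ 24. -18.]
-109 [ 468.6 -299.5] [ 29. -21.]
-106 [ 473.9 -302.1] [ 34. -24.]
-103 [ 479.3 -304.3] [ 40. -26.]
-100 [ 484.9 -306.3] [ 45. -28.]
-97 [ 490.5 -308. ] [ 51. -30.]
-94 [ 496.3 -309.4] [ 57. -31.]
-91 [ 502.1 -310.5] [ 63. -32.]
-88 [ 507.9 -311.3] [ 69. -33.]
-85 [ 513.8 -311.8] [ 74. -33.]
-82 [ 519.7 -311.9] [ 80. -34.]
-79 [ 525.6 -311.8] [ 86. -33.]
-76 [ 531.4 -311.4] [ 92. -33.]
-73 [ 537.3 -310.6] [ 98. -32.]
-70 [ 543.1 -309.5] [104. -31.]
-67 [ 548.8 -308.2] [109. -30.]
-64 [ 554.5 -306.5] [115. -28.]
-61 [ 560.1 -304.6] [121. -26.]
-58 [ 565.5 -302.3] [126. -24.]
-55 [ 570.8 -299.8] [131. -21.]
-52 [ 576. -297.] [137. -19.]
```

View pics/c.png

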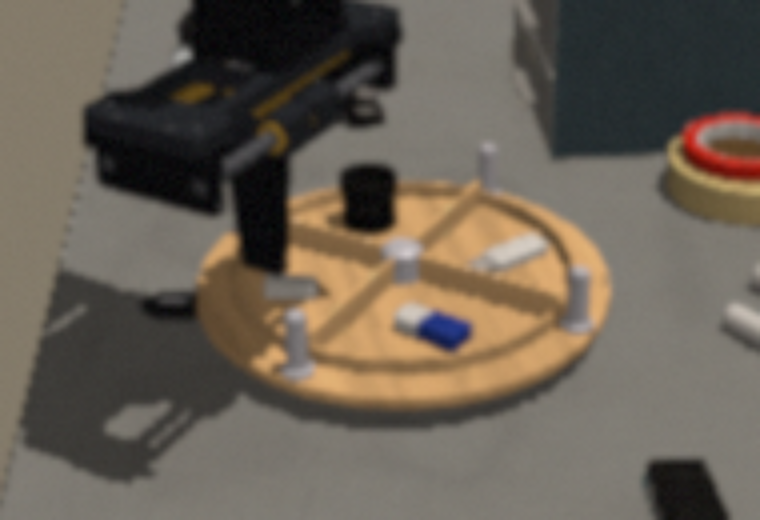

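```bash
python3 - <<'E'
from h import *
import cv2
s=env.state();print(s["eef_pos"],s["joints"].round(4))
off=np.array([230,170])
for n,p in dict(C=(457,-290.6,58),A=(581.7,-106.7,58),B=(611.4,-263.3,58),D=(429.4,-135.6,58),tip=(364,-192.7,5),tcp=s["eef_pos"],axis=(520,-199,40)).items(): print(n,"side crop",((proj("side",p)-off)*4).round(0),"top",proj("top",p).round(1))
im=optics.read_camera("top")[:,:,::-1];cv2.imwrite("pics/d.png",cv2.resize(im[150:300,270:430],None,fx=4,fy=4))
im=optics.read_camera("side")[:,:,::-1];cv2.imwrite("pics/e.png",cv2.resize(im[100:300,180:420],None,fx=3,fy=3))
E
```

```text
[ 439.74633669 -278.61030405   42.44820967] [-6.9160e-01  5.3320e-01  1.9485e+00 -1.0000e-04  6.5920e-01  1.4765e+00]
C side crop [297. 313.] top [390.  219.4]
A side crop [485. 146.] top [325. 177.]
B side crop [579. 270.] top [379.  166.4]
D side crop [246. 179.] top [335.8 229.6]
tip side crop [141. 307.] top [355.  253.2]
tcp side crop [265. 327.] top [385.2 226. ]
axis side crop [402. 248.] top [357.  198.8]
```

View pics/d.png

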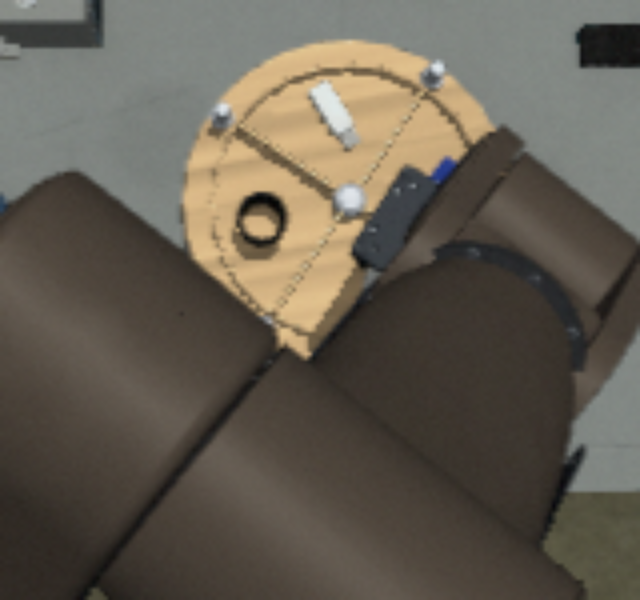

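View pics/e.png

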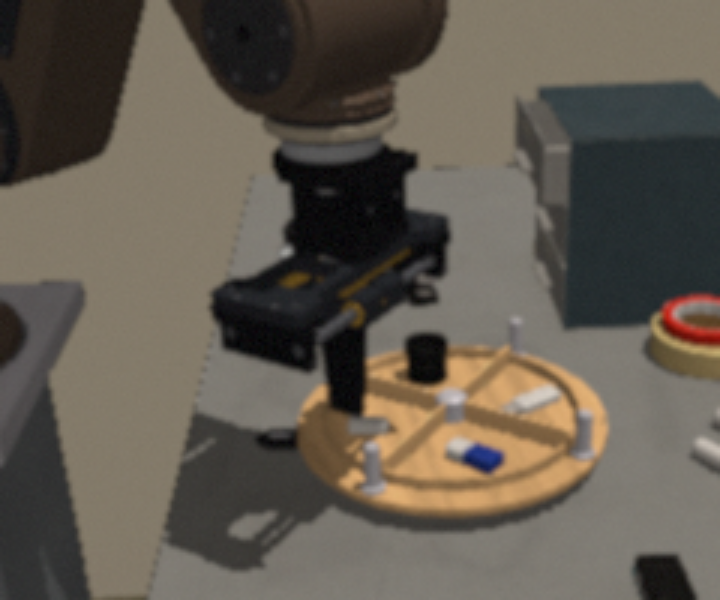

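```bash
python3 - <<'E'
from h import *
import cv2
yv=np.array([-.563,-.827]);zv=np.array([-.827,.563])
imt=cv2.imread("pics/d.png");ims=cv2.imread("pics/e.png")
for name,T,col in(("nom",(439.7,-278.6,42.4),(0,0,255)),("z+33",(439.7,-278.6,75),(0,255,0)),("y+60",(439.7,-218,42.4),(255,0,255))):
  T=np.array(T)
  pts=[]
  for z in (78,118):
   for a,b in((-90,-37.5),(-90,37.5),(90,37.5),(90,-37.5),(-90,-37.5)): pts.append([*(T[:2]+a*yv+b*zv),T[2]+z])
  fp=[[*(T[:2]+a*yv+b*zv),T[2]+z] for a,b in((-12,-10),(-12,10),(12,10),(12,-10)) for z in(0,70)]
  for im,n,o,s in((imt,"top",(270,150),4),(ims,"side",(180,100),3)):
    P=[((proj(n,p)-o)*s).astype(int) for p in pts]
    for k in(P[:5],P[5:]): cv2.polylines(im,[np.array(k)],False,col,1)
    F=[((proj(n,p)-o)*s).astype(int) for p in fp]
    for i in range(0,8,2): cv2.line(im,tuple(map(int,F[i])),tuple(map(int,F[i+1])),col,1)
cv2.imwrite("pics/f.png",ims);cv2.imwrite("pics/g.png",imt)
E
```

```text
(no output)
```

View pics/f.png

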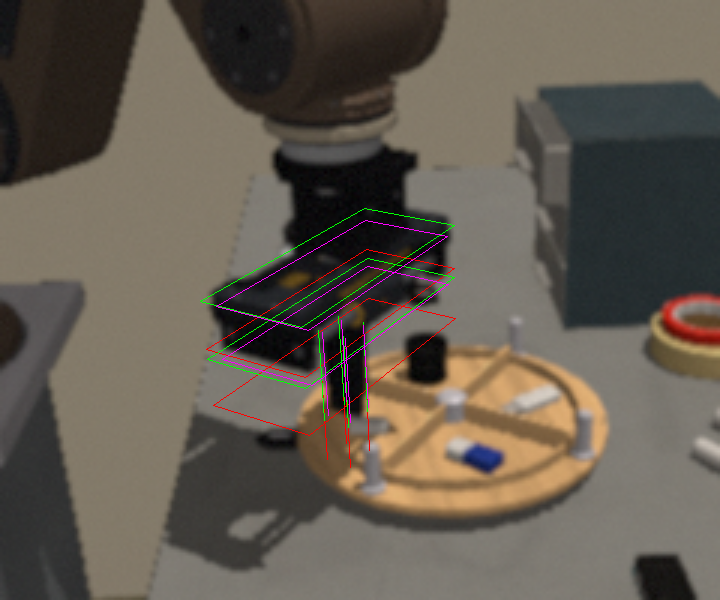

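View pics/g.png

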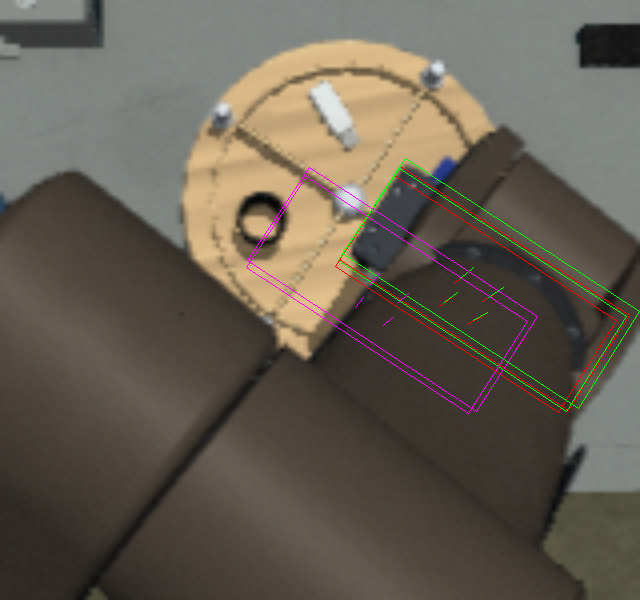

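```bash
python3 -m handwheel '[{"travel":[-8,5,0],"roll":0},{"travel":[-8,5,-5],"roll":0},{"travel":[-8,5,-10],"roll":0},{"travel":[-8,5,-15],"roll":0},{"travel":[-8,5,-15],"roll":0},{"travel":[-8,5,-15],"roll":0}]' 1
cat > look.py <<'E'
import sys
from h import *
import cv2
s=env.state();print(s["t"],s["eef_pos"].round(1),s["ft_force"].round(1))
im=optics.read_camera("side")[150:290,240:400,::-1];im=cv2.resize(im,None,fx=5,fy=4.2857*5/4.2857,interpolation=cv2.INTER_CUBIC) if 0 else cv2.resize(im,None,fx=4.2,fy=4.2,interpolation=cv2.INTER_CUBIC)
print("pred tip",((proj("side",s["eef_pos"])-[240,150])*4.2).round(0))
cv2.imwrite("pics/%s.png"%sys.argv[1],im)
E
python3 look.py l1
```

```text
t: 3.75
eef_pos: [431.4, -273.4, 26.8]
tcp_rot: [0.146, 1.57, 2.69]
ft_force: [0.3, -1.0, -0.5]
opening: 0.004
3.75 [ 431.4 -273.4   26.8] [ 0.3 -1.  -0.5]
pred tip [222. 448.]
```

View pics/l1.png

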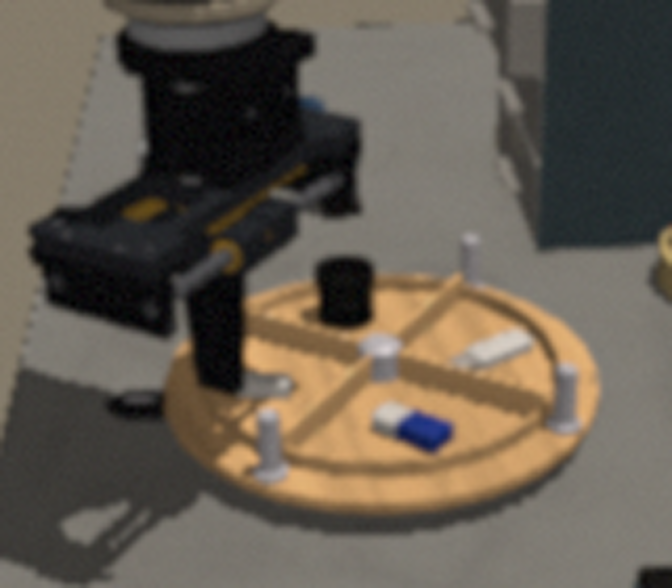

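```bash
python3 -m handwheel '[{"travel":[0,0,-5],"roll":0},{"travel":[0,0,-10],"roll":0},{"travel":[0,0,-15],"roll":0},{"travel":[0,0,-15],"roll":0},{"travel":[4,-3,-15],"roll":0},{"travel":[8,-5,-15],"roll":0},{"travel":[8,-5,-15],"roll":0}]' 1;python3 look.py l2
```

```text
t: 4.5
eef_pos: [440.2, -278.9, 12.2]
tcp_rot: [2.973, 1.57, -0.766]
ft_force: [0.1, -0.1, -0.4]
opening: 0.003
4.5 [ 440.2 -278.9   12.2] [ 0.1 -0.1 -0.4]
pred tip [240. 477.]
```

View pics/l2.png

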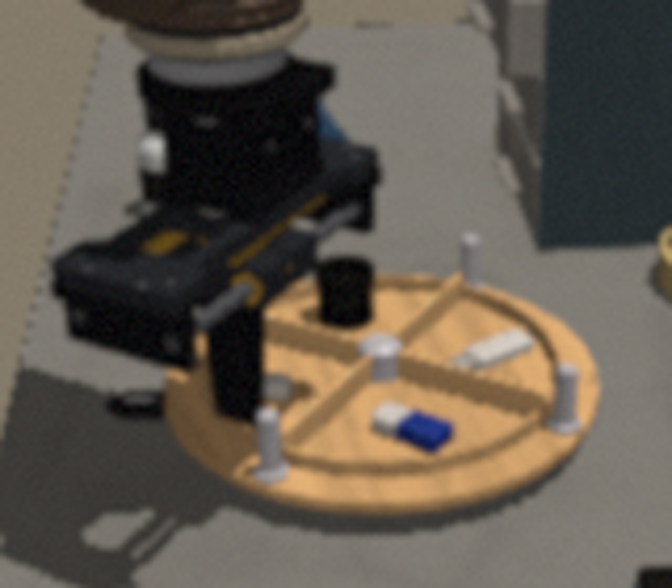

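```bash
python3 -m handwheel '[{"travel":[2,-2,-4],"roll":0},{"travel":[5,-4,-4],"roll":0},{"travel":[7,-6,-4],"roll":2},{"travel":[9,-8,-4],"roll":3},{"travel":[12,-10,-4],"roll":5},{"travel":[14,-12,-4],"roll":6},{"travel":[19,-15,-4],"roll":9},{"travel":[19,-15,-4],"roll":9}]' 1;python3 look.py l3
```

```text
t: 5.35
eef_pos: [459.0, -293.9, 8.1]
tcp_rot: [2.778, 1.57, -0.803]
ft_force: [0.3, -0.2, -0.8]
opening: 0.004
5.35 [ 459.  -293.9    8.1] [ 0.3 -0.2 -0.8]
pred tip [278. 499.]
```

View pics/l3.png

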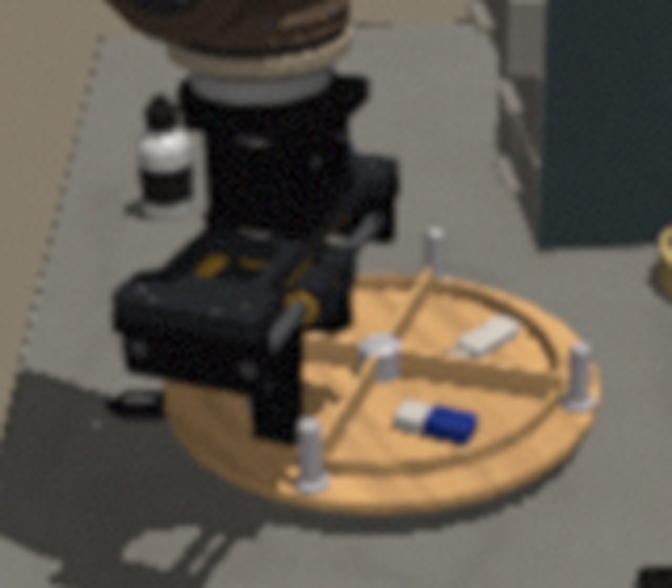

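```bash
python3 -m handwheel '[{"travel":[5,-3,0],"roll":3},{"travel":[10,-6,0],"roll":6},{"travel":[15,-9,0],"roll":9},{"travel":[21,-11,0],"roll":12},{"travel":[26,-13,0],"roll":15},{"travel":[32,-15,0],"roll":18},{"travel":[38,-16,0],"roll":21},{"travel":[44,-17,0],"roll":24}]' 1;python3 look.py l4
```

```text
t: 6.2
eef_pos: [502.3, -310.5, 8.0]
tcp_rot: [0.516, 1.571, -2.647]
ft_force: [-2.2, -1.3, -0.8]
opening: 0.005
6.2 [ 502.3 -310.5    8. ] [-2.2 -1.3 -0.8]
pred tip [365. 514.]
```

View pics/l4.png

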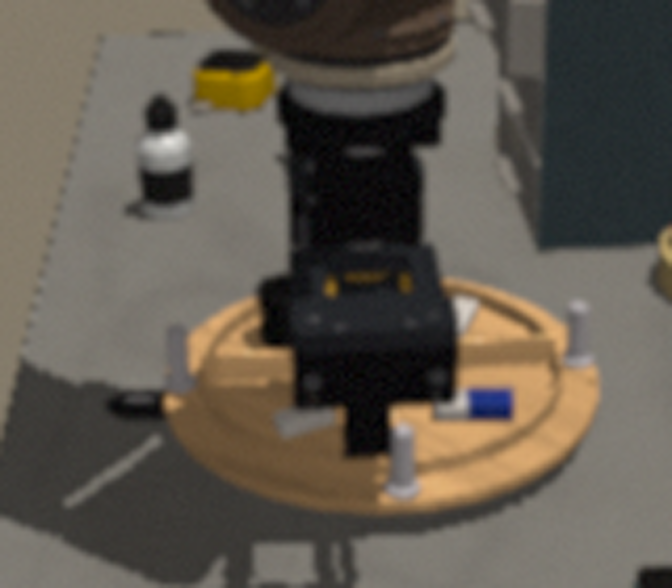

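```bash
python3 -m handwheel '[{"travel":[6,-1,0],"roll":3},{"travel":[11,-1,0],"roll":6},{"travel":[17,-2,0],"roll":9},{"travel":[23,-1,0],"roll":12},{"travel":[29,-1,0],"roll":15},{"travel":[35,0,0],"roll":18},{"travel":[41,1,0],"roll":21},{"travel":[46,2,0],"roll":24}]' 1;python3 look.py l5
python3 - <<'E'
from h import *
import cv2
cv2.imwrite("pics/t5.png",cv2.resize(optics.read_camera("top")[150:270,290:430,::-1],None,fx=5,fy=5,interpolation=cv2.INTER_CUBIC))
E
```

```text
t: 7.05
eef_pos: [548.1, -308.1, 7.9]
tcp_rot: [-0.954, 1.57, 2.585]
ft_force: [-0.9, -0.6, -0.2]
opening: 0.004
7.05 [ 548.1 -308.1    7.9] [-0.9 -0.6 -0.2]
pred tip [455. 506.]
```

View pics/l5.png

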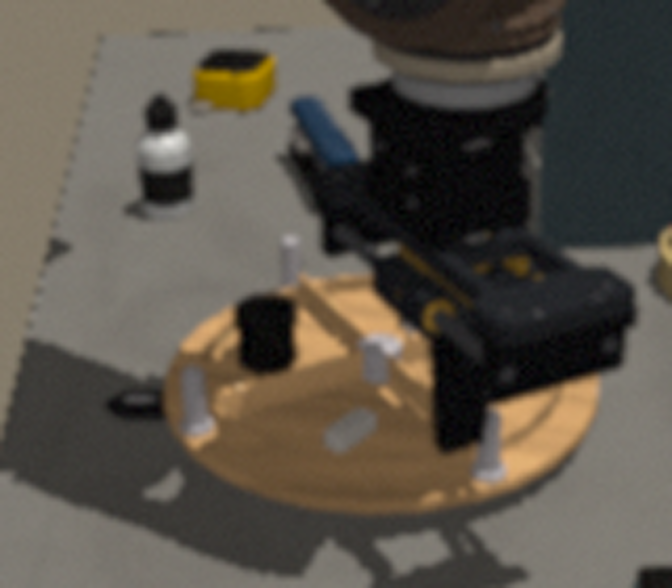

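View pics/t5.png

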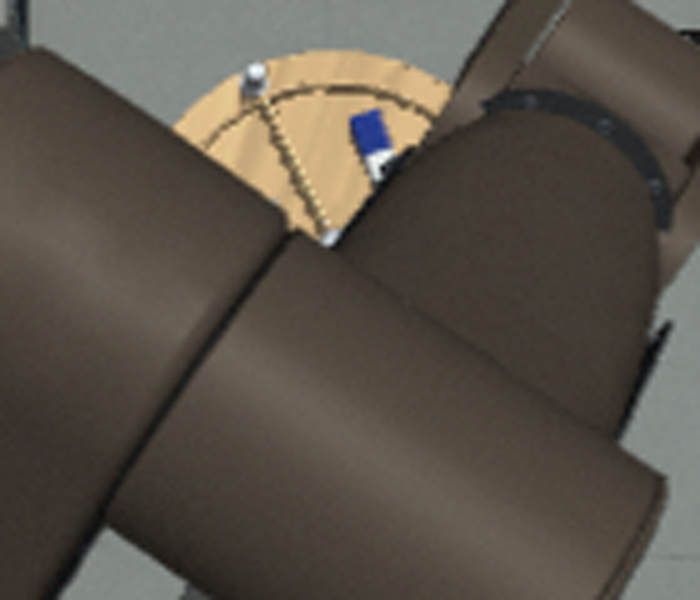

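Tray post B is visible at the top (254,76). I'll compute the tray angle and the loupe from it.

```bash
python3 - <<'E'
from h import *
c=np.array([520,-199.3])
def an(p): d=p[:2]-c; return np.hypot(*d).round(1),np.degrees(np.arctan2(d[1],d[0])).round(1)
print("B top",an(crop(254,73,58,"top",(290,150),5)))
for q,z in(((290,240),58),((488,417),58),((190,372),58),((267,304),56)): print("side",q,an(crop(*q,z,"side",(240,150),4.2)))
E
```

```text
B top (np.float64(109.8), np.float64(25.7))
side (290, 240) (np.float64(113.4), np.float64(114.5))
side (488, 417) (np.float64(113.1), np.float64(-67.3))
side (190, 372) (np.float64(114.3), np.float64(-155.9))
side (267, 304) (np.float64(68.2), np.float64(157.0))
```

```bash
python3 -m handwheel '[{"travel":[5,2,0],"roll":3},{"travel":[11,4,0],"roll":6},{"travel":[16,6,0],"roll":9},{"travel":[20,8,0],"roll":11},{"travel":[24,10,0],"roll":13},{"travel":[27,11,0],"roll":14},{"travel":[28,12,0],"roll":15},{"travel":[28,12,0],"roll":15}]' 1;python3 -m handwheel '[{"travel":[-5,-4,0],"roll":0},{"travel":[-14,-12,0],"roll":0},{"travel":[-14,-15,0],"roll":0},{"travel":[-14,-20,20],"roll":0},{"travel":[-14,-40,60],"roll":0},{"travel":[-20,-80,90],"roll":0},{"travel":[-30,-120,110],"roll":0},{"travel":[-40,-160,120],"roll":0}]' 1;python3 look.py l6
python3 - <<'E'
from h import *
import cv2
cv2.imwrite("pics/t6.png",cv2.resize(optics.read_camera("top")[150:270,290:430,::-1],None,fx=5,fy=5,interpolation=cv2.INTER_CUBIC))
E
```

```text
t: 7.95
eef_pos: [576.6, -296.4, 8.1]
tcp_rot: [1.917, 1.57, -0.565]
ft_force: [-0.3, 0.6, -0.4]
opening: 0.003
t: 8.75
eef_pos: [536.3, -458.7, 130.8]
tcp_rot: [1.696, 1.567, -0.787]
ft_force: [-0.4, -0.5, -0.5]
opening: 0.002
8.75 [ 536.3 -458.7  130.8] [-0.4 -0.5 -0.5]
pred tip [480. 480.]
```

View pics/l6.png

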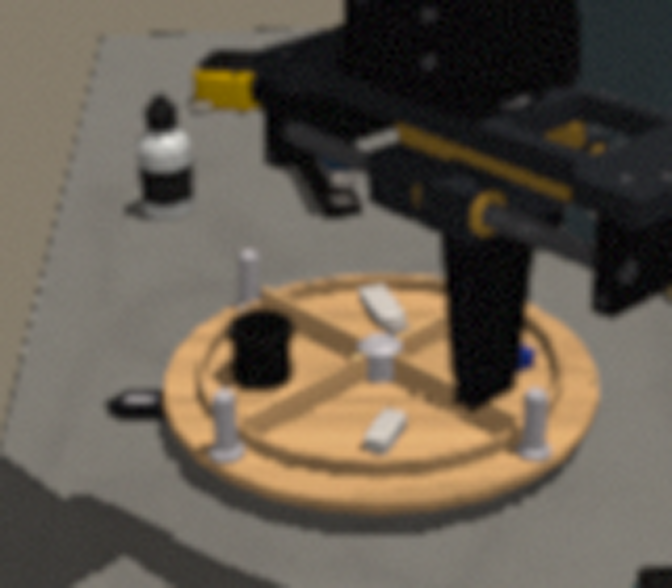

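View pics/t6.png

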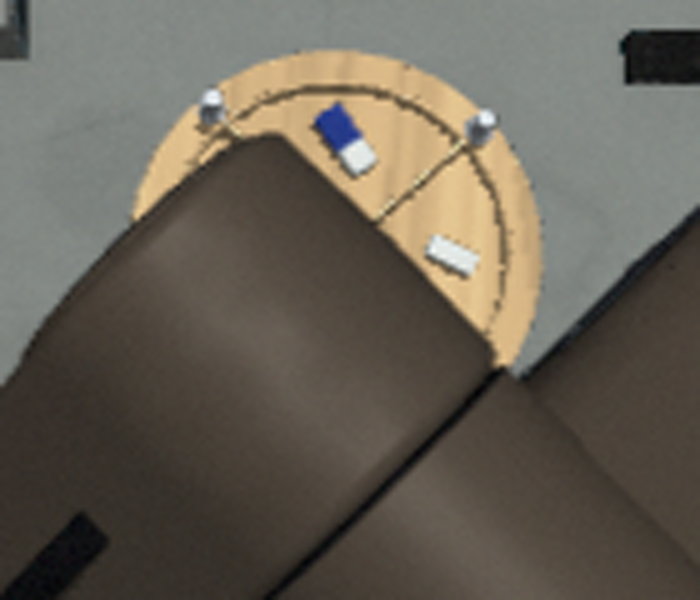

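```bash
python3 -m handwheel '[{"travel":[-20,-30,20],"roll":0},{"travel":[-60,-55,40],"roll":0},{"travel":[-100,-80,40],"roll":0},{"travel":[-140,-95,40],"roll":0},{"travel":[-180,-110,40],"roll":0},{"travel":[-220,-120,40],"roll":0},{"travel":[-260,-130,40],"roll":0},{"travel":[-300,-140,40],"roll":0}]' 1;python3 -m handwheel '[{"travel":[-40,0,0],"roll":0},{"travel":[-60,0,0],"roll":0},{"travel":[-60,0,0],"roll":0},{"travel":[-60,0,0],"roll":0}]' 1;python3 look.py l7
python3 - <<'E'
from h import *
import cv2
cv2.imwrite("pics/t7.png",cv2.resize(optics.read_camera("top")[150:260,300:415,::-1],None,fx=5,fy=5,interpolation=cv2.INTER_CUBIC))
E
```

```text
t: 9.65
eef_pos: [234.8, -596.2, 167.8]
tcp_rot: [-2.322, 1.57, 1.479]
ft_force: [-0.2, -0.7, -0.3]
opening: 0.006
t: 10.05
eef_pos: [176.5, -596.3, 168.0]
tcp_rot: [2.758, 1.571, 0.275]
ft_force: [0.2, -0.5, 0.6]
opening: 0.006
10.05 [ 176.5 -596.3  168. ] [ 0.2 -0.5  0.6]
pred tip [-740.  733.]
```

View pics/l7.png

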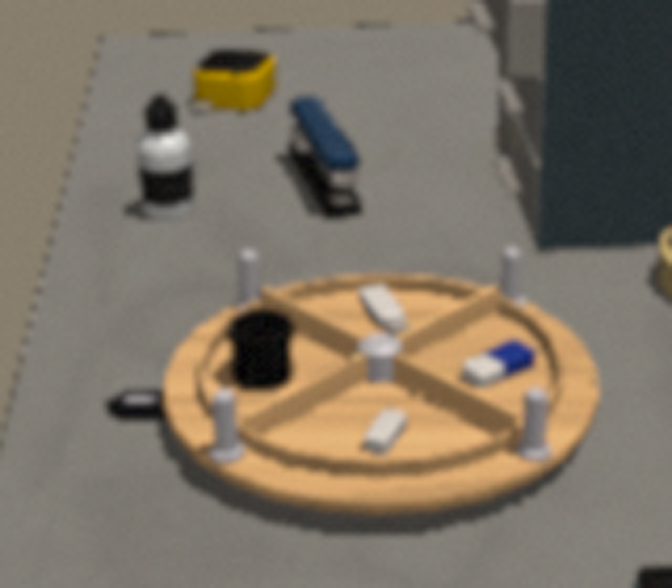

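View pics/t7.png

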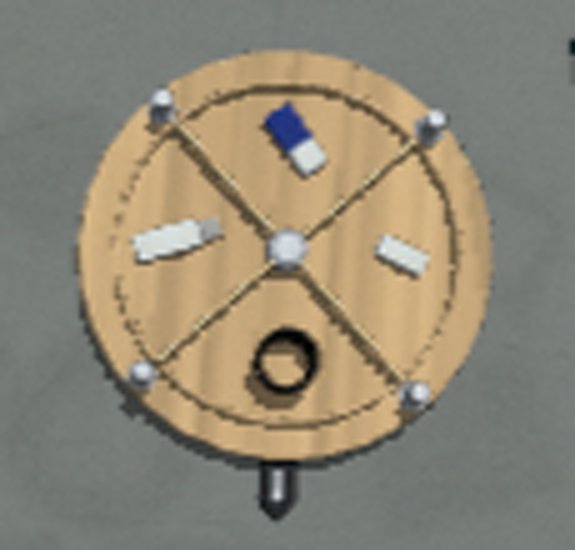

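```bash
python3 - <<'E'
from h import *
P=np.array([crop(*p,58) for p in[(162,98),(434,120),(415,389),(143,370)]])
c2=P.mean(0)[:2];print(c2)
c=(c2+[519.85,-199.05])/2;t=crop(277,518,5)[:2];l=crop(286,359,56)[:2]
f=(c-t)/np.linalg.norm(c-t);y=np.array([-f[1],f[0]]);print("loupe in foot",(l-c)@f,(l-c)@y)
print(env.state()["qvel"].round(4))
E
```

```text
[ 518.85107325 -198.5929878 ]
loupe in foot -67.0158760794042 0.23486304785728865
[ 0.0089  0.0013 -0.0022 -0.003   0.0017 -0.0015]
```

```bash
python3 -c "
from cell import job
print(job.job_done())"
```

```text
the job is handed in; nothing more can be done
None
```

The loupe now stands at the front, in line with the pointer. I pushed one finger post counter-clockwise through about 73° with the closed fingertips, at about 0.5 rad/s, then backed off and handed the job in at about 10 s.

**Last checks:**
- **Loupe:** in the last top picture it is about 67 mm in front of the axis and about 0.2 mm off the pointer line. The limit is 16 mm, and the calibration is good to about 2 mm.
- **Tray and small things:** the tray looked at rest, and all four small things lay on the deck inside the lip.
- **Bystanders:** the stapler, ink bottle and tape measure looked unmoved. I judged this by eye and did not measure it.
- **Forces:** the force readings I took, at the end of each move, never passed about 3 N.

**Disagreement:** in the side picture the fingertip was about 33 mm higher above the desk than the reported z. I did not find the cause. I set the pushing height from the pictures, at a reported z of about 8 mm and a true height of about 40 mm.

A single side-camera reading of the loupe partway through also differed by about 6° from the angle the posts gave. The final top view settled that.

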